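# Press a brass inlay into a wooden coaster with one turn of a flywheel press

## Task

Press the brass inlay flush into the coaster: slide the press's carriage gently home against its backstop, then turn the red flywheel exactly one full turn clockwise (seen from above) until its lug comes up solid against the stop dog, and seat it there with a firm but gentle push of about 25 N on the knob, without ramming either stop. Then draw the carriage back out by its handle as far as it goes, leave the flywheel at its stop, let go, and leave the other things on the table where they are.

Things in the scene. Friction and masses are not known exactly. Their poses are not given: they have to be found in the camera images.
- press: Green bench press fixed to the table, base 170 x 300 x 22 mm. Origin at table height under the ram and flywheel axis, z up. The carriage slides along the press's y: in to -y, out to +y. Column at y = -75 to -125 mm; head 74 mm wide, top at 150 mm. The red flywheel lies flat on the head: radius 82 mm, 158 to 173 mm above the table, hub to 182 mm
- wheel (a joint): Flywheel angle, rad: 0 at the start (ram up), grows clockwise seen from above, 6.283 after one turn. Ram lowest at half a turn. Cannot turn back past 0; stays where left. Takes about 3 to 7 N at the knob, up to 14 N just before half a turn (inlay pressed in), almost none in the return half, the spring helping. Over the last 12 mm of lug travel the lug pushes the stop dog along, about 9 N more at the knob, then it is solid
- knob (a point): Centre of the flywheel's upright black crank knob: 24 mm diameter, 44 mm tall, centre 200 mm above the table and 60 mm from the axis; moves with the wheel. It spins freely on its pin, so a gripper holding it need not turn. At angle 0 it lies on the press's -x side of the axis; clockwise takes it next to +y, +x, -y and back
- dog: Brass stop dog, 6 x 14 x 22 mm (origin at its centre), on the column at the wheel's rim, on the side away from the carriage. The steel lug on the rim (radius 90 mm) leaves it at the start and meets its other side after one turn; the dog slides 12 mm with it, then is solid. It is seated with 10 to 24 N at the dog (some 19 to 38 N at the knob, best 25) for a moment; over 24 N bends it
- carriage (a joint): How far the carriage is drawn out, m: 0 fully home against the backstop (coaster under the ram), 0.118 at its outer end stop. About 3 N of sliding friction; it stays where it is left
- handle (a point): Centre of the carriage's upright black handle knob, 22 mm diameter, 42 mm tall (40 to 82 mm above the table; this point is 62 mm above it), on a 30 mm wide tongue; moves with the carriage, and lies 160 mm from the press's axis toward +y when the carriage is home. It does not turn
- backstop: Brass bar, 60 x 14 x 14 mm (origin at its centre), fixed in front of the column, against which the carriage's inner edge comes to rest. It bends if pressed with more than 20 N
- inlay (a joint): How far the brass inlay (40 mm disc, in the middle of the 90 x 90 x 12 mm wooden coaster clamped on the carriage) has been pressed in, m: 0 = stands 5 mm proud, 0.005 = flush
- tumbler: Bystander: clear glass tumbler, 76 mm wide, 115 mm tall; origin at the centre of its base
- vase: Bystander: round white vase with yellow-green flowers, 112 mm wide, about 220 mm tall; origin at the centre of its base
- coaster_done: Bystander: finished wooden coaster with brass centre, 90 x 90 x 12 mm; origin at the centre of its underside
- coaster_blank: Bystander: coaster with an empty dark centre, 90 x 90 x 12 mm; origin at the centre of its underside
- inlay_tray: Bystander: small plywood tray, 110 x 150 x 28 mm; origin at the centre of its underside
- mallet: Bystander: small hammer lying on the table, 240 mm long
- mug: Bystander: blue mug, 80 mm wide, 90 mm tall; origin at the centre of its base

How it is judged:
On the way, in this order (a step that is already met when the one before it is completed fails the run):
1. the carriage is fully home (within 2 mm of its backstop) before the flywheel is turned (value of joint carriage below 0.002 m and value of joint wheel below 0.3 rad), for 0.2 s.
2. the flywheel has made one whole turn and its lug is seated against the stop dog with more than 10 N, the carriage still home and the inlay flush within 1 mm (value of joint wheel above 6.253 rad and value of joint inlay above 0.004 m and value of joint carriage below 0.003 m and contact force between dog and anything else above 10 N), for 0.2 s.
3. the carriage is drawn back out (value of joint carriage above 0.1 m), for 0.2 s.
At the end, for the whole second after the job is handed in: the flywheel rests one whole turn from its start (within 0.04 rad), the inlay is flush within 1 mm, the carriage is drawn out at least 100 mm, and all is at rest (value of joint wheel between 6.243 and 6.323 rad and value of joint inlay above 0.004 m and value of joint carriage above 0.1 m and velocity of joint wheel between -0.05 and 0.05 rad/s and velocity of joint carriage between -0.01 and 0.01 m/s); the robot touches nothing.
It fails at once if the stop dog is pressed with more than 24 N (contact force between dog and anything else above 24 N).
It fails at once if the backstop is pressed with more than 20 N (contact force between backstop and anything else above 20 N).
It fails at once if the flywheel is turned into its stroke with the carriage not home (value of joint wheel between 0.5 and 6 rad and value of joint carriage above 0.006 m).
It fails at once if a bystander is moved more than 30 mm (distance of any of tumbler, vase, coaster_done, coaster_blank, inlay_tray, mallet, mug from where it was at the start of the episode above 0.03 m).
It fails at once if a glass, vase or mug is tipped (angle between any of tumbler, vase, mug's own z axis and vertical above 0.5 rad).
It also fails if it takes over 72 s, if anything falls off the work surface, if the arm or the gripper's body presses on something with over 40 N, if the wrist force passes 120 N, or if a joint passes its speed limit or range.

## Robot

A 6-joint arm with a two-finger parallel gripper is mounted at the origin on the work surface. World frame = base frame: x ahead of the robot, y to its left, z up, the work surface at z = 0. Lengths are in m, angles in rad, forces in N, time in s.
With the tool pointing down it reaches from about 0.375 to 0.975 m from the base axis. Payload 3.8 kg.
Tool frame: the origin (TCP) lies midway between the tips of the shut fingers; the grasp point (between the pads) lies 19 mm behind it; z points along the fingers, y is the direction in which the jaws open and shut (so a half turn about z gives the same grasp; the last joint's range is limited). The gripper opens to 85 mm and grips with 20 to 120 N. Pads are 22 mm wide; open, the fingers measure 114 mm over their backs; the gripper's body (76 mm by 85 mm) begins 54 mm behind the grasp point. The pads swing forward as they close: fully open they stand 13 mm farther back than shut.
Start: joints at [1.204, 0.264, 1.604, -0, 1.274, -0.037], TCP at [0.219, 0.639, 0.231] pointing down, gripper open.
Joint ranges: [-2.63, 2.63], [-0.94, 2.18], [0.31, 2.57], [-1.31, 4.45], [0, 2.66], [-2.55, 2.55]. Speed limits (rad/s): [2.57, 2.57, 3.14, 3.14, 3.14, 3.14].

## Interface

Orientations are given as a rotation vector (axis times angle).
In Python, from workcell import readout, read_camera, camera_params, bot gives the robot as it stands.
- The arm moves only by the tool apply_moves, never from a script. Its argument "plan" is a list that holds one entry, the list of rows, each a list of 7 numbers: the shift along the tool's x, y, z each as a share of 1000 mm, from -1 to 1, then the turn, a rotation vector about the tool's x, y, z each as a share of pi rad, from -1 to 1, then the gripper command: -1 is fully open, 1 is shut, values between are in proportion. A call has exactly 8 rows; each row is the pose to reach, as a shift and turn from the pose commanded when the call began, along the tool's axes at that moment, turning the shorter way round; what a row does not reach only later rows make up. A row lasts 1/12 s, in which the tool goes at most 41.7 mm and 7.16 degrees, less where a joint would pass 70% of its speed; a pose out of reach is approached as far as the arm can. A call with a number of a shift or a turn outside -1 to 1 is refused whole. A call with a gripper value outside its range is refused whole. The fingers move at their own pace and stop on an object; "force" is the grip in N (left out, the last holds). Time passes only in rows, so rows that repeat a pose let the fingers close, or fill a call up. It gives the time, the measured TCP pose, the force and the opening at its end, in the units of the state.
- readout.read_state(): the state, without advancing time (a new reading comes with each control period).
- read_camera(name): name is "side" or "top"; returns the picture (384x512x3 uint8, red, green, blue); there is no depth.
- camera_params(name): a dict with "fovy" (degrees; the focal length in pixels is half the picture's height over the tangent of half this angle, whatever the lens; pixels are square), "cx", "cy" (the principal point, pixels), "rvec" (rotation vector, rad) and "tvec" (3), from world to camera coordinates, as OpenCV has them. Camera axes: x right, y down, z forward; pixel columns grow to the right and rows downward; lengths in m; the calibration is good to about 2 mm. A picture is of the moment at which its call begins. camera_params takes no time and is no camera call.
- bot.finish_job(): hands the job in, once; it reports no verdict.
The state is a dict: "time": time; "q": joint angles; "joint_vel": joint speeds; "joint_torque": joint torques, N m; "tool_pos": TCP position; "tcp_rot": TCP orientation; "wrist_force": force on the tool from outside, world axes, zero at the start; "torque": the same for the moment, N m; "width": opening from 0.0 (shut) to 1.0 (fully open).
Only numpy, scipy, OpenCV 4.12 (cv2) and the standard library are available. Lean on these libraries where they do the work, as an engineer would, in place of code of your own. Each camera call takes 0.05 s, during which the arm holds its last target.

## Working session

There is one attempt and no reset: what is moved stays moved. The work goes in short steps, Python scripts to look and compute and a tool call to move; the robot and the scene stay as the last step left them, time stands still between calls to the robot, and variables do not carry over. Pictures are saved under pics/ and viewed, and the job is handed in when it is done.

Besides the shell and the picture viewer there is one more tool, called after ">>>" as name(argument=value, ...) on one line, values as JSON. apply_moves: Moves the arm, as the interface text tells. Shift numbers are shares of 1000 mm and turn numbers shares of pi rad, none past 1 either way. Its arguments: {"type":"object","properties":{"plan":{"type":"array","items":{"type":"array","items":{"type":"array","items":{"type":"number","minimum":-1,"maximum":1}}}},"force":{"type":"number"}},"required":["plan"]}

```bash
ls; mkdir -p pics; python3 - <<'E'
from workcell import readout, read_camera, camera_params, bot
import cv2
print(readout.read_state())
for n in("side","top"):
    print(n,camera_params(n))
    cv2.imwrite(f"pics/{n}0.png",cv2.cvtColor(read_camera(n),cv2.COLOR_RGB2BGR))
E
```

```text
pics
{'time': 0.0, 'q': array([ 1.20414063e+00,  2.64723325e-01,  1.60540962e+00, -4.28389903e-05,
        1.27373917e+00, -3.68827181e-02]), 'joint_vel': array([-0.00023683, -0.00128706, -0.00106424, -0.00073893, -0.00257264,
       -0.00014978]), 'joint_torque': array([ 7.35998274e-04, -5.15127325e+01, -3.67305636e+01,  1.49869629e-05,
        1.33189978e-02, -1.64671770e-07]), 'tool_pos': array([0.21831463, 0.63791423, 0.22996293]), 'tcp_rot': array([-0.51557394, -3.09857347,  0.00352036]), 'wrist_force': array([ 0.15171018, -0.21609379, -1.0579017 ]), 'torque': array([ 0.02647742, -0.01689351, -0.03450781]), 'width': 1.0023148129491648}
side {'fovy': 44.258769387255015, 'cx': 253.49855117945313, 'cy': 190.12010188857545, 'rvec': array([ 0.34428719, -2.71195389,  1.34521345]), 'tvec': array([0.56313819, 0.19851563, 1.72011386])}
top {'fovy': 42.37983461356701, 'cx': 251.55088595775482, 'cy': 183.38821955646586, 'rvec': array([ 2.1196143 , -2.16433337,  0.14988834]), 'tvec': array([0.04817888, 0.58577762, 1.45888829])}
```

View pics/side0.png

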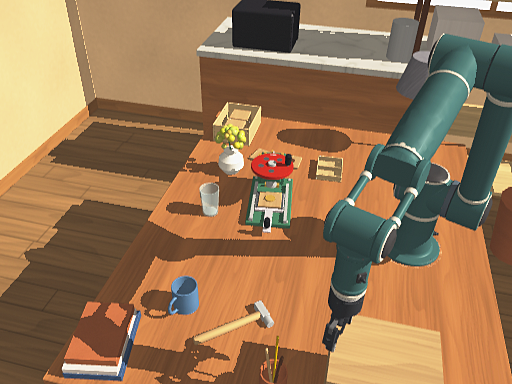

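View pics/top0.png

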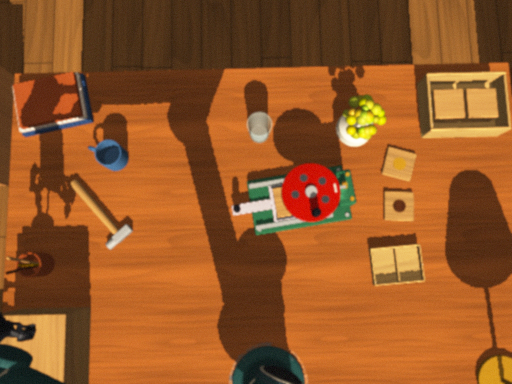

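The top view shows the press near (300,200), with its handle toward the left at about (237,210). The wheel centre is at about (311,193) and the knob at about (316,207). I'll enlarge both views to measure.

```bash
python3 - <<'E'
import cv2
a=cv2.imread("pics/top0.png")[145:250,220:370]
cv2.imwrite("pics/topz.png",cv2.resize(a,None,fx=5.3,fy=5.3,interpolation=cv2.INTER_CUBIC))
a=cv2.imread("pics/side0.png")[140:240,230:350]
cv2.imwrite("pics/sidez.png",cv2.resize(a,None,fx=6,fy=6,interpolation=cv2.INTER_CUBIC))
E
cat > h.py <<'E'
import numpy as np, cv2
from workcell import readout, read_camera, camera_params, bot
def cam(n):
    p=camera_params(n); f=192/np.tan(np.radians(p['fovy'])/2)
    K=np.array([[f,0,p['cx']],[0,f,p['cy']],[0,0,1]]); return K,np.array(p['rvec']),np.array(p['tvec'])
def ray(n,u,v):
    K,r,t=cam(n);R=cv2.Rodrigues(r)[0]
    return -R.T@t, R.T@np.linalg.inv(K)@np.array([u,v,1.])
def at(n,u,v,z):
    c,d=ray(n,u,v); return c+d*(z-c[2])/d[2]
def proj(n,P):
    K,r,t=cam(n); return cv2.projectPoints(np.array(P,float).reshape(-1,1,3),r,t,K,None)[0][:,0]
E
```

```text
(no output)
```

View pics/topz.png

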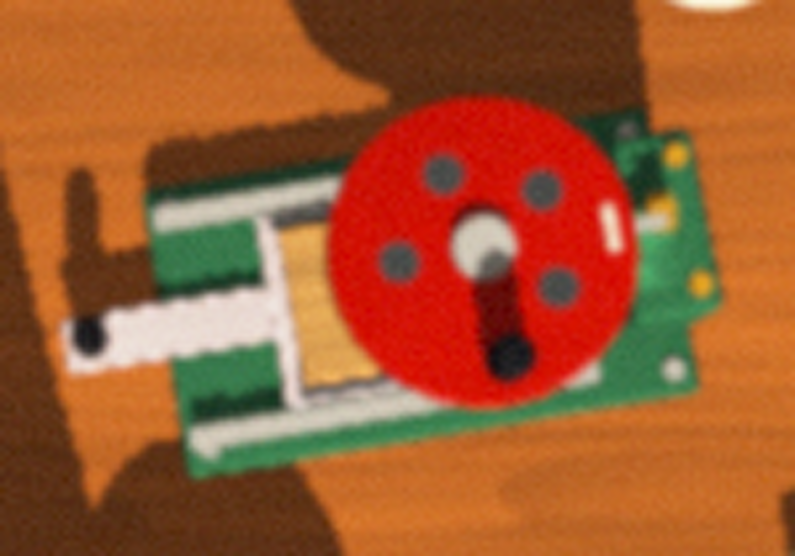

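View pics/sidez.png

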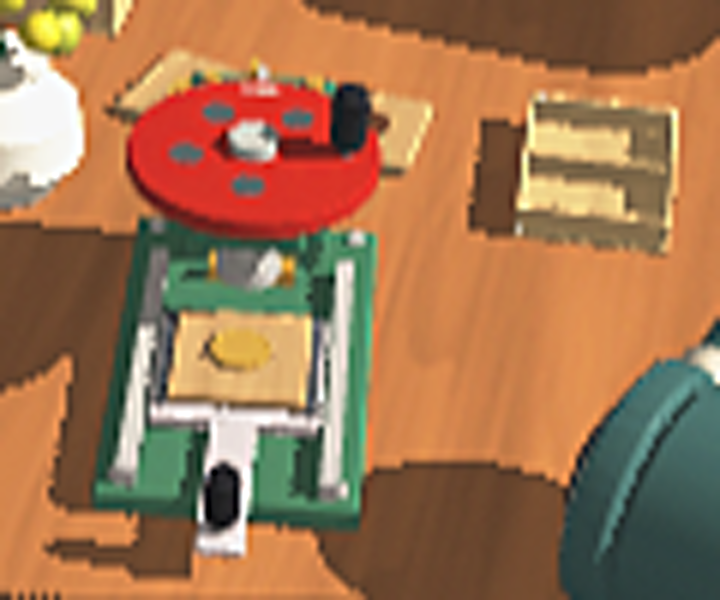

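```bash
cat > fit.py <<'E'
from h import *
from scipy.optimize import least_squares
T=lambda U,V:((U+.5)/5.3-.5+220,(V+.5)/5.3-.5+145)
S=lambda U,V:((U+.5)/6-.5+230,(V+.5)/6-.5+140)
im=cv2.imread("pics/top0.png"); 
for n,f in(("top","pics/top0.png"),("side","pics/side0.png")):
    hsv=cv2.cvtColor(cv2.imread(f),cv2.COLOR_BGR2HSV)
    m=(((hsv[...,0]<4)|(hsv[...,0]>176))&(hsv[...,1]>200)&(hsv[...,2]>120)).astype(np.uint8)
    c=max(cv2.findContours(m,cv2.RETR_EXTERNAL,cv2.CHAIN_APPROX_NONE)[0],key=cv2.contourArea)
    e=cv2.fitEllipse(cv2.convexHull(c));print(n,e)
    print("wheel centre at z=.173:",at(n,*e[0],.173), "z=.1655",at(n,*e[0],.1655))
print("knob top",at("top",*T(511,355),.22),"side knob centre",at("side",*S(350,120),.2))
print("handle top",at("top",*T(90,333),.08),"side",at("side",*S(222,497),.062))
for p in((150,190),(190,475),(697,390)):print("corner",at("top",*T(*p),.022))
for p in((97,500),(360,517)):print("scorner",at("side",*S(*p),.022))
E
python3 fit.py
```

```text
top ((310.6646728515625, 191.655029296875), (57.155574798583984, 58.04864501953125), 110.89493560791016)
wheel centre at z=.173: [ 0.54092835 -0.1273226   0.173     ] z=.1655 [ 0.54188953 -0.12818095  0.1655    ]
side ((272.5062255859375, 165.56747436523438), (24.152469635009766, 42.19690704345703), 95.50875854492188)
wheel centre at z=.173: [ 0.5379583 -0.1185442  0.173    ] z=.1655 [ 0.5399915  -0.12935481  0.1655    ]
knob top [ 0.48146679 -0.13407098  0.22      ] side knob centre [ 0.48266164 -0.13440769  0.2       ]
handle top [0.51080768 0.08116806 0.08      ] side [0.51162593 0.0839527  0.062     ]
corner [0.59919294 0.04712014 0.022     ]
corner [0.43388283 0.02741661 0.022     ]
corner [ 0.47641234 -0.26430716  0.022     ]
scorner [0.59526272 0.06214459 0.022     ]
scorner [0.43347546 0.03520861 0.022     ]
```

```bash
cat >> h.py <<'E'
from scipy.spatial.transform import Rotation as Ro
AX=np.array([.541,-.127]); YAW=.141
def W(x,y,z,ax=None,yaw=None):  # press->world
    a=AX if ax is None else ax; w=YAW if yaw is None else yaw
    return np.array([a[0]+x*np.cos(w)-y*np.sin(w),a[1]+x*np.sin(w)+y*np.cos(w),z])
def rowfor(p0,r0,p,r=None):
    R0=Ro.from_rotvec(r0); s=R0.inv().apply(np.array(p)-p0)
    t=np.zeros(3) if r is None else (R0.inv()*r).as_rotvec()/np.pi
    return np.round(np.r_[s,t],4)
def down(w): # tool z down, tool y along direction w+pi/2 or opposite
    y=np.array([-np.sin(w),np.cos(w),0]); z=np.array([0,0,-1.]); x=np.cross(y,z); return Ro.from_matrix(np.c_[x,y,z])
E
python3 - <<'E'
from h import *
for n,p,z in(("tumbler",(260,130),.0),("tumbler top",(260,122),.115),("vase",(352,133),.1),("cdone",(400,163),.012),("mug",(112,155),.05),("mallet",(119,236),.02)):print(n,at("top",*p,z))
P=[W(-.06,0,.222),W(-.06,0,.178),W(0,.21,.082),W(0,.21,.04),W(0,0,.182)]
print(proj("top",P),proj("side",P))
s=readout.read_state();R=Ro.from_rotvec(s['tcp_rot']);print(R.as_matrix().round(3))
for k in(YAW,YAW+np.pi):print(rowfor(s['tool_pos'],s['tcp_rot'],W(0,.21,.15),down(k)), np.degrees((R.inv()*down(k)).magnitude()))
E
```

```text
tumbler [0.76355757 0.00592023 0.        ]
tumbler top [0.75789422 0.00702239 0.115     ]
vase [ 0.72242252 -0.26431323  0.1       ]
cdone [ 0.64537676 -0.42640879  0.012     ]
mug [0.68237408 0.45997628 0.05      ]
mallet [0.43713177 0.44215194 0.02      ]
[[316.61379241 211.44824577]
 [314.65541171 212.89766606]
 [236.63157127 207.12490876]
 [237.16345147 208.49713987]
 [310.90606656 191.20632728]] [[288.59303514 154.60823302]
 [287.89840907 164.28000711]
 [266.98499141 217.70469598]
 [266.61059913 226.42409134]
 [272.28983526 162.30127496]]
[[-0.946  0.324 -0.001]
 [ 0.324  0.946 -0.002]
 [ 0.    -0.002 -1.   ]]
[-4.578e-01 -4.320e-01  8.090e-02 -6.000e-04 -2.000e-04 -1.498e-01] 26.97322321944179
[-4.578e-01 -4.320e-01  8.090e-02 -2.000e-04  9.000e-04  8.501e-01] 153.02704701354983
```

>>> apply_moves(plan=[[[-0.029, -0.0274, 0, 0, 0, -0.019, -0.2], [-0.058, -0.0549, 0, 0, 0, -0.0375, -0.2], [-0.087, -0.0823, 0, 0, 0, -0.056, -0.2], [-0.116, -0.1098, 0, 0, 0, -0.075, -0.2], [-0.145, -0.1372, 0, 0, 0, -0.0936, -0.2], [-0.174, -0.1647, 0, 0, 0, -0.1123, -0.2], [-0.203, -0.1921, 0, 0, 0, -0.131, -0.2], [-0.232, -0.2196, 0, 0, 0, -0.15, -0.2]]], force=40)

```text
time: 0.77
tool_pos: [0.3671, 0.3537, 0.2308]
tcp_rot: [0.227, -3.133, 0.001]
wrist_force: [1.0, 0.1, 0.4]
width: 0.601
```

```bash
python3 - <<'E'
from h import *
s=readout.read_state();print(s['time'],s['tool_pos'],Ro.from_rotvec(s['tcp_rot']).as_matrix().round(3),s['q'],s['wrist_force'],s['width'])
print(rowfor(s['tool_pos'],s['tcp_rot'],W(0,.21,.15),down(YAW)))
E
```

```text
0.7667 [0.36710811 0.35371634 0.23081476] [[-0.99  -0.144 -0.   ]
 [-0.144  0.99  -0.   ]
 [ 0.    -0.    -1.   ]] [ 7.18017578e-01 -5.05172117e-02  1.95100436e+00 -9.12560337e-05
  1.24173249e+00 -9.97586673e-01] [0.98496454 0.12589543 0.44360189] 0.6008856462677361
[-1.035e-01 -2.907e-01  8.090e-02 -1.000e-04 -2.000e-04  1.200e-03]
```

>>> apply_moves(plan=[[[-0.013, -0.0363, 0.008, 0, 0, 0, -0.2], [-0.026, -0.0727, 0.016, 0, 0, 0, -0.2], [-0.0388, -0.109, 0.025, 0, 0, 0, -0.2], [-0.0517, -0.1453, 0.035, 0, 0, 0, -0.2], [-0.0647, -0.1817, 0.045, 0, 0, 0, -0.2], [-0.0776, -0.218, 0.055, 0, 0, 0, -0.2], [-0.0906, -0.2543, 0.065, 0, 0, 0, -0.2], [-0.1035, -0.2905, 0.075, 0, 0, 0.001, -0.2]]])

```text
time: 1.43
tool_pos: [0.5106, 0.0808, 0.1556]
tcp_rot: [0.217, -3.134, -0.0]
wrist_force: [0.4, -0.4, -0.4]
width: 0.602
```

```bash
cat > look.py <<'E'
import sys
from h import *
tag=sys.argv[1]
s=readout.read_state();print(s['time'],s['tool_pos'],s['wrist_force'].round(2),s['width'])
d=s['tool_pos'][:2]-AX;c,q=np.cos(YAW),np.sin(YAW);print("press frame",c*d[0]+q*d[1],-q*d[0]+c*d[1], "yaw",Ro.from_rotvec(s['tcp_rot']).as_matrix()[:,1])
o=[]
for n in("side","top"):
    im=cv2.cvtColor(read_camera(n),cv2.COLOR_RGB2BGR)
    cv2.imwrite(f"pics/{tag}_{n}.png",im)
    im=im[135:235,230:350] if n=="side" else im[145:245,215:335]
    o.append(cv2.resize(im,(396,330),interpolation=cv2.INTER_CUBIC))
cv2.imwrite(f"pics/{tag}.png",np.hstack(o))
E
python3 look.py a
```

```text
1.4333 [0.5105789  0.08079496 0.1555674 ] [ 0.36 -0.39 -0.36] 0.6019429533679554
press frame -0.0009170953715595433 0.21000796985536407 yaw [-1.37638214e-01  9.90482566e-01  9.71880151e-05]
```

View pics/a.png

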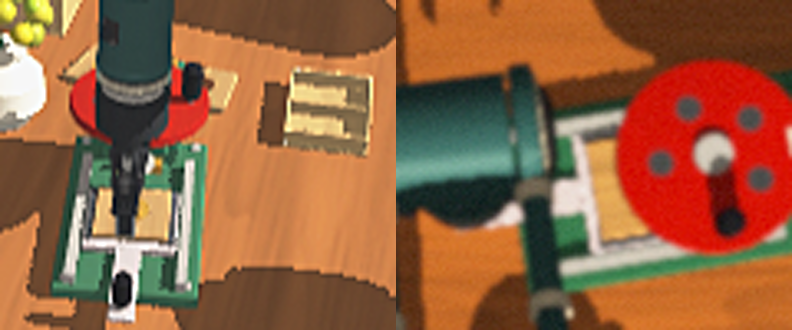

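The side view shows the gripper above the handle, lined up with the tongue. I'll go down and grip.

>>> apply_moves(plan=[[[0, 0, 0.035, 0, 0, 0, -0.2], [0, 0, 0.07, 0, 0, 0, -0.2], [0, 0, 0.1, 0, 0, 0, -0.2], [0, 0, 0.103, 0, 0, 0, -0.2], [0, 0, 0.103, 0, 0, 0, 0.6], [0, 0, 0.103, 0, 0, 0, 0.7], [0, 0, 0.103, 0, 0, 0, 0.8], [0, 0, 0.103, 0, 0, 0, 1]]], force=30)

```text
time: 2.2
tool_pos: [0.5117, 0.0832, 0.0552]
tcp_rot: [-0.217, 3.131, 0.0]
wrist_force: [-0.8, -0.2, -1.2]
width: 0.245
```

```bash
python3 look.py b
```

```text
2.2 [0.51170603 0.08317329 0.05520141] [-0.77 -0.2  -1.25] 0.24496157321149525
press frame 0.0005330857556944645 0.212204297002427 yaw [-1.38231021e-01  9.90400012e-01  4.29134449e-05]
```

View pics/b.png

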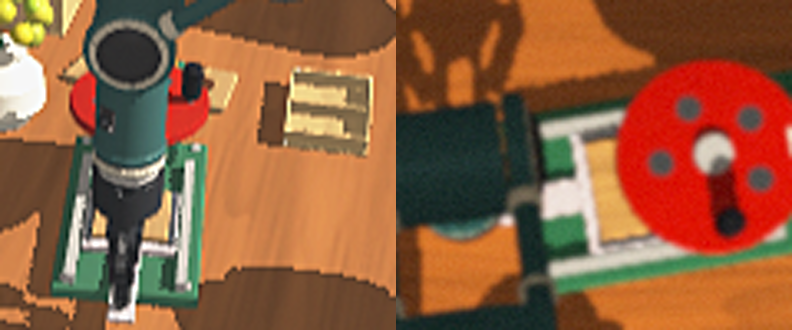

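The grip reads 20.8 mm on the 22 mm handle. Next I'll push most of the way home, roughly 50 mm in all.

>>> apply_moves(plan=[[[0, 0, 0, 0, 0, 0, 1], [0, -0.006, 0, 0, 0, 0, 1], [0, -0.013, 0, 0, 0, 0, 1], [0, -0.02, 0, 0, 0, 0, 1], [0, -0.027, 0, 0, 0, 0, 1], [0, -0.034, 0, 0, 0, 0, 1], [0, -0.04, 0, 0, 0, 0, 1], [0, -0.042, 0, 0, 0, 0, 1]]])

```text
time: 2.97
tool_pos: [0.5179, 0.041, 0.0551]
tcp_rot: [-0.216, 3.131, 0.001]
wrist_force: [-1.0, 3.2, 5.2]
width: 0.247
```

```bash
python3 look.py c
```

```text
2.9667 [0.5179063  0.04096651 0.05510668] [-1.    3.23  5.19] 0.24692556667291127
press frame 0.0007403661402945669 0.16954503191569834 yaw [-1.37105409e-01  9.90556392e-01  3.76849128e-04]
```

View pics/c.png

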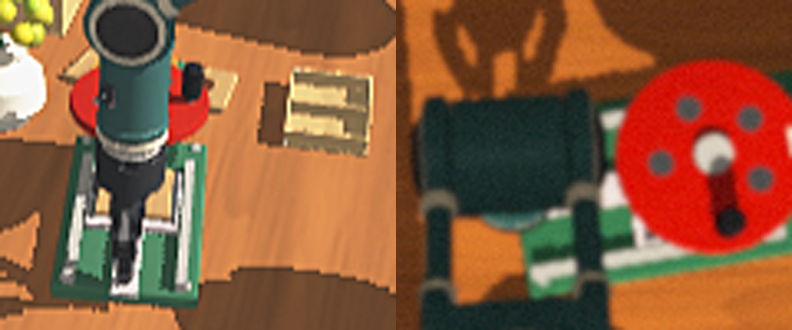

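>>> apply_moves(plan=[[[0, -0.001, 0, 0, 0, 0, 1], [0, -0.002, 0, 0, 0, 0, 1], [0, -0.003, 0, 0, 0, 0, 1], [0, -0.004, 0, 0, 0, 0, 1], [0, -0.005, 0, 0, 0, 0, 1], [0, -0.005, 0, 0, 0, 0, 1], [0, -0.005, 0, 0, 0, 0, 1], [0, -0.005, 0, 0, 0, 0, 1]]])

```text
time: 3.73
tool_pos: [0.5186, 0.0365, 0.0551]
tcp_rot: [-0.216, 3.131, 0.001]
wrist_force: [-1.0, 2.2, 5.0]
width: 0.242
```

```bash
python3 look.py d
```

```text
3.7333 [0.51858707 0.0365072  0.05510606] [-0.95  2.25  5.03] 0.24160929014605392
press frame 0.0007876951923476462 0.16503431069395316 yaw [-1.37647906e-01  9.90481188e-01  2.66108354e-04]
```

>>> apply_moves(plan=[[[0, -0.0003, 0, 0, 0, 0, 1], [0, -0.0006, 0, 0, 0, 0, 1], [0, -0.0009, 0, 0, 0, 0, 1], [0, -0.0012, 0, 0, 0, 0, 1], [0, -0.0015, 0, 0, 0, 0, 1], [0, -0.0015, 0, 0, 0, 0, 1], [0, -0.0015, 0, 0, 0, 0, 1], [0, -0.0015, 0, 0, 0, 0, 1]]])

```text
time: 4.5
tool_pos: [0.5188, 0.0352, 0.0551]
tcp_rot: [-0.216, 3.131, 0.001]
wrist_force: [-1.5, 2.9, 5.5]
width: 0.24
```

>>> apply_moves(plan=[[[0, -0.0003, 0, 0, 0, 0, 1], [0, -0.0006, 0, 0, 0, 0, 1], [0, -0.0009, 0, 0, 0, 0, 1], [0, -0.0012, 0, 0, 0, 0, 1], [0, -0.0012, 0, 0, 0, 0, 1], [0, -0.0012, 0, 0, 0, 0, 1], [0, -0.0012, 0, 0, 0, 0, 1], [0, -0.0012, 0, 0, 0, 0, 1]]])

```text
time: 5.17
tool_pos: [0.519, 0.0339, 0.0551]
tcp_rot: [-0.216, 3.131, 0.001]
wrist_force: [-1.0, 3.0, 5.5]
width: 0.243
```

>>> apply_moves(plan=[[[0, -0.0003, 0, 0, 0, 0, 1], [0, -0.0006, 0, 0, 0, 0, 1], [0, -0.0009, 0, 0, 0, 0, 1], [0, -0.001, 0, 0, 0, 0, 1], [0, -0.001, 0, 0, 0, 0, 1], [0, -0.001, 0, 0, 0, 0, 1], [0, -0.001, 0, 0, 0, 0, 1], [0, -0.001, 0, 0, 0, 0, 1]]])

```text
time: 5.83
tool_pos: [0.5191, 0.033, 0.0551]
tcp_rot: [-0.216, 3.131, 0.001]
wrist_force: [-0.1, 2.4, 4.4]
width: 0.244
```

>>> apply_moves(plan=[[[0, -0.0003, 0, 0, 0, 0, 1], [0, -0.0006, 0, 0, 0, 0, 1], [0, -0.0008, 0, 0, 0, 0, 1], [0, -0.0008, 0, 0, 0, 0, 1], [0, -0.0008, 0, 0, 0, 0, 1], [0, -0.0008, 0, 0, 0, 0, 1], [0, -0.0008, 0, 0, 0, 0, 1], [0, -0.0008, 0, 0, 0, 0, 1]]])

```text
time: 6.5
tool_pos: [0.5192, 0.0322, 0.0551]
tcp_rot: [-0.216, 3.13, 0.001]
wrist_force: [-0.9, 2.2, 5.6]
width: 0.242
```

>>> apply_moves(plan=[[[0, -0.0003, 0, 0, 0, 0, 1], [0, -0.0006, 0, 0, 0, 0, 1], [0, -0.0008, 0, 0, 0, 0, 1], [0, -0.0008, 0, 0, 0, 0, 1], [0, -0.0008, 0, 0, 0, 0, 1], [0, -0.0008, 0, 0, 0, 0, 1], [0, -0.0008, 0, 0, 0, 0, 1], [0, -0.0008, 0, 0, 0, 0, 1]]])

```text
time: 7.17
tool_pos: [0.5193, 0.0314, 0.0551]
tcp_rot: [-0.216, 3.131, 0.001]
wrist_force: [-0.6, 2.9, 5.9]
width: 0.241
```

>>> apply_moves(plan=[[[0, -0.0003, 0, 0, 0, 0, 1], [0, -0.0006, 0, 0, 0, 0, 1], [0, -0.0008, 0, 0, 0, 0, 1], [0, -0.0008, 0, 0, 0, 0, 1], [0, -0.0008, 0, 0, 0, 0, 1], [0, -0.0008, 0, 0, 0, 0, 1], [0, -0.0008, 0, 0, 0, 0, 1], [0, -0.0008, 0, 0, 0, 0, 1]]])

```text
time: 7.83
tool_pos: [0.5194, 0.0311, 0.0551]
tcp_rot: [-0.216, 3.131, 0.002]
wrist_force: [-1.1, 3.6, 4.7]
width: 0.239
```

>>> apply_moves(plan=[[[0, -0.0002, 0, 0, 0, 0, 1], [0, -0.0004, 0, 0, 0, 0, 1], [0, -0.0006, 0, 0, 0, 0, 1], [0, -0.0006, 0, 0, 0, 0, 1], [0, -0.0006, 0, 0, 0, 0, 1], [0, -0.0006, 0, 0, 0, 0, 1], [0, -0.0006, 0, 0, 0, 0, 1], [0, -0.0006, 0, 0, 0, 0, 1]]])

```text
time: 8.5
tool_pos: [0.5194, 0.0311, 0.0551]
tcp_rot: [-0.216, 3.131, 0.004]
wrist_force: [-0.5, 7.9, 6.0]
width: 0.244
```

Contact with the backstop is confirmed: motion stopped and the force rose to 7.9 N. The TCP is 159.6 mm from the estimated axis, against the 160 mm given. I'll release and lift.

>>> apply_moves(plan=[[[0, 0, 0, 0, 0, 0, 0.2], [0, 0, 0, 0, 0, 0, -0.2], [0, 0, 0, 0, 0, 0, -0.2], [0, 0, -0.04, 0, 0, 0, -0.2], [0, 0, -0.08, 0, 0, 0, -0.2], [0, 0, -0.12, 0, 0, 0, -0.2], [0, 0, -0.16, 0, 0, 0, -0.2], [0, 0, -0.2, 0, 0, 0, -0.2]]])

```text
time: 9.17
tool_pos: [0.5173, 0.0291, 0.255]
tcp_rot: [0.216, -3.134, 0.001]
wrist_force: [1.4, -0.4, 0.2]
width: 0.599
```

```bash
python3 look.py e; python3 - <<'E'
from h import *
s=readout.read_state();print(rowfor(s['tool_pos'],s['tcp_rot'],W(-.06,0,.25),down(YAW)))
E
```

```text
9.1667 [0.51729808 0.02908    0.25496279] [ 1.44 -0.42  0.25] 0.5988933116613705
press frame -0.0015322651580698503 0.15786196171075811 yaw [-1.37457456e-01  9.90507591e-01 -3.99119850e-04]
[ 0.0635 -0.1574  0.0116 -0.0008  0.0048 -0.001 ]
```

View pics/e.png

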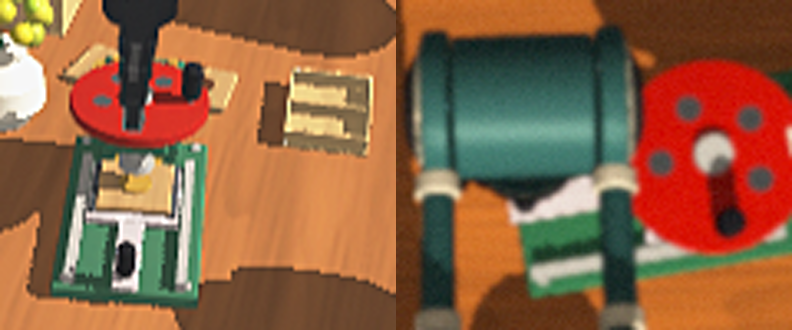

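Carriage home; handle is at side-view (268,213). Moving above the knob.

>>> apply_moves(plan=[[[0.0125, -0.031, 0, 0, 0, 0, -0.2], [0.025, -0.062, 0, 0, 0, 0, -0.2], [0.0375, -0.093, 0, 0, 0, 0, -0.2], [0.05, -0.124, 0, 0, 0, 0, -0.2], [0.062, -0.155, 0, 0, 0, 0, -0.2], [0.0645, -0.158, 0, 0, 0, 0, -0.2], [0.0645, -0.158, 0, 0, 0, 0, -0.2], [0.0645, -0.158, 0, 0, 0, 0, -0.2]]])

```text
time: 9.93
tool_pos: [0.4754, -0.1359, 0.2527]
tcp_rot: [0.214, -3.134, -0.001]
wrist_force: [0.3, 0.1, -0.5]
width: 0.604
```

```bash
python3 look.py f; python3 - <<'E'
from h import *
s=readout.read_state();print(rowfor(s['tool_pos'],s['tcp_rot'],W(-.06,0,.192),down(YAW)))
print(proj("side",[W(0,.16,.062),W(-.06,0,.2)]))
E
```

```text
9.9333 [ 0.47540638 -0.13592303  0.25274309] [ 0.29  0.11 -0.47] 0.6035328561154278
press frame -0.06619664601569197 0.00038360385788864526 yaw [-1.36234142e-01  9.90676331e-01  8.15933253e-04]
[-0.0057 -0.0013  0.0609  0.0002 -0.0001 -0.0006]
[[267.9021884  213.06695291]
 [288.2431362  159.48012544]]
```

View pics/f.png

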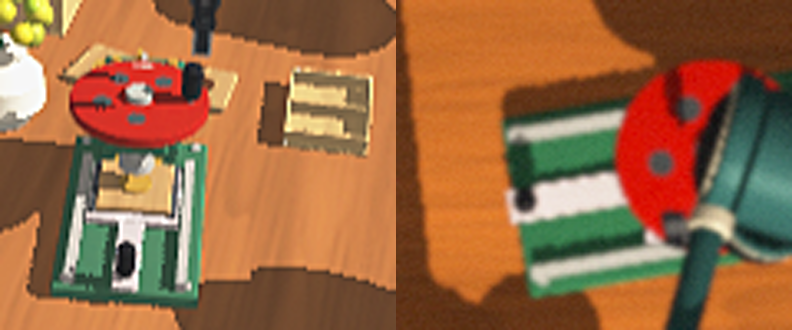

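>>> apply_moves(plan=[[[-0.0055, -0.001, 0.01, 0, 0, 0, -0.2], [-0.0055, -0.001, 0.03, 0, 0, 0, -0.2], [-0.0055, -0.001, 0.05, 0, 0, 0, -0.2], [-0.0055, -0.001, 0.06, 0, 0, 0, -0.2], [-0.0055, -0.001, 0.06, 0, 0, 0, 0.3], [-0.0055, -0.001, 0.06, 0, 0, 0, 0.5], [-0.0055, -0.001, 0.06, 0, 0, 0, 1], [-0.0055, -0.001, 0.06, 0, 0, 0, 1]]], force=60)

```text
time: 10.7
tool_pos: [0.4815, -0.1359, 0.1934]
tcp_rot: [-0.217, 3.134, 0.0]
wrist_force: [1.5, -0.6, -5.7]
width: 0.26
```

```bash
python3 look.py g
```

```text
10.7 [ 0.48153527 -0.13586789  0.19336804] [ 1.53 -0.6  -5.69] 0.2596890662350237
press frame -0.060120835705615064 -0.000423106925459181 yaw [-1.38046748e-01  9.90425704e-01  1.44198077e-04]
```

View pics/g.png

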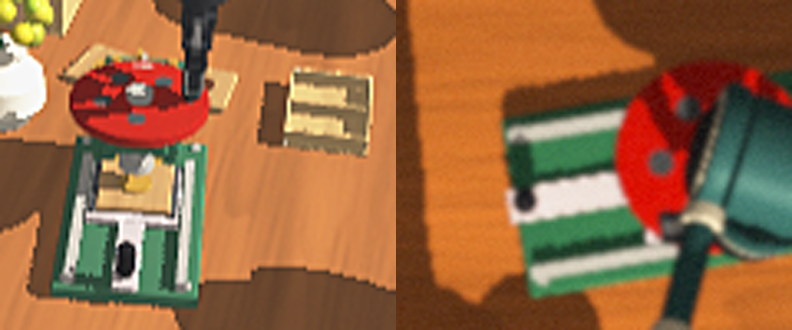

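The wrist camera-measured knob position agrees to 0.5 mm, and the grip reads 22 mm. Next I'll work out the circle rows.

```bash
cat > circ.py <<'E'
import sys,json,numpy as np
a,n,st=float(sys.argv[1]),int(sys.argv[2]),float(sys.argv[3])
c,s=lambda d:np.cos(np.radians(d)),lambda d:np.sin(np.radians(d))
for k in range(n):
    t0=a+k*8*st
    print(t0,json.dumps([[[round(-.06*(c(t0)-c(t0+st*i)),4),round(.06*(s(t0+st*i)-s(t0)),4),0,0,0,0,1] for i in range(1,9)]]))
E
python3 circ.py 0 8 5; python3 circ.py 320 1 2.5
```

```text
0.0 [[[-0.0002, 0.0052, 0, 0, 0, 0, 1], [-0.0009, 0.0104, 0, 0, 0, 0, 1], [-0.002, 0.0155, 0, 0, 0, 0, 1], [-0.0036, 0.0205, 0, 0, 0, 0, 1], [-0.0056, 0.0254, 0, 0, 0, 0, 1], [-0.008, 0.03, 0, 0, 0, 0, 1], [-0.0109, 0.0344, 0, 0, 0, 0, 1], [-0.014, 0.0386, 0, 0, 0, 0, 1]]]
40.0 [[[-0.0035, 0.0039, 0, 0, 0, 0, 1], [-0.0074, 0.0074, 0, 0, 0, 0, 1], [-0.0115, 0.0106, 0, 0, 0, 0, 1], [-0.016, 0.0134, 0, 0, 0, 0, 1], [-0.0206, 0.0158, 0, 0, 0, 0, 1], [-0.0254, 0.0178, 0, 0, 0, 0, 1], [-0.0304, 0.0194, 0, 0, 0, 0, 1], [-0.0355, 0.0205, 0, 0, 0, 0, 1]]]
80.0 [[[-0.0052, 0.0007, 0, 0, 0, 0, 1], [-0.0104, 0.0009, 0, 0, 0, 0, 1], [-0.0156, 0.0007, 0, 0, 0, 0, 1], [-0.0208, 0.0, 0, 0, 0, 0, 1], [-0.0259, -0.0011, 0, 0, 0, 0, 1], [-0.0309, -0.0027, 0, 0, 0, 0, 1], [-0.0358, -0.0047, 0, 0, 0, 0, 1], [-0.0404, -0.0071, 0, 0, 0, 0, 1]]]
120.0 [[[-0.0044, -0.0028, 0, 0, 0, 0, 1], [-0.0086, -0.006, 0, 0, 0, 0, 1], [-0.0124, -0.0095, 0, 0, 0, 0, 1], [-0.016, -0.0134, 0, 0, 0, 0, 1], [-0.0191, -0.0175, 0, 0, 0, 0, 1], [-0.022, -0.022, 0, 0, 0, 0, 1], [-0.0244, -0.0266, 0, 0, 0, 0, 1], [-0.0264, -0.0314
[... 697 characters left out ...]
 -0.0071, 0, 0, 0, 0, 1], [0.0248, -0.0078, 0, 0, 0, 0, 1], [0.03, -0.008, 0, 0, 0, 0, 1], [0.0352, -0.0078, 0, 0, 0, 0, 1], [0.0404, -0.0071, 0, 0, 0, 0, 1]]]
280.0 [[[0.0051, 0.0011, 0, 0, 0, 0, 1], [0.0101, 0.0027, 0, 0, 0, 0, 1], [0.0149, 0.0047, 0, 0, 0, 0, 1], [0.0196, 0.0071, 0, 0, 0, 0, 1], [0.024, 0.0099, 0, 0, 0, 0, 1], [0.0281, 0.0131, 0, 0, 0, 0, 1], [0.032, 0.0167, 0, 0, 0, 0, 1], [0.0355, 0.0205, 0, 0, 0, 0, 1]]]
320.0 [[[0.0016, 0.002, 0, 0, 0, 0, 1], [0.0032, 0.0042, 0, 0, 0, 0, 1], [0.0046, 0.0063, 0, 0, 0, 0, 1], [0.006, 0.0086, 0, 0, 0, 0, 1], [0.0073, 0.0109, 0, 0, 0, 0, 1], [0.0084, 0.0132, 0, 0, 0, 0, 1], [0.0095, 0.0156, 0, 0, 0, 0, 1], [0.0104, 0.018, 0, 0, 0, 0, 1]]]
```

>>> apply_moves(plan=[[[-0.0002, 0.0052, 0, 0, 0, 0, 1], [-0.0009, 0.0104, 0, 0, 0, 0, 1], [-0.002, 0.0155, 0, 0, 0, 0, 1], [-0.0036, 0.0205, 0, 0, 0, 0, 1], [-0.0056, 0.0254, 0, 0, 0, 0, 1], [-0.008, 0.03, 0, 0, 0, 0, 1], [-0.0109, 0.0344, 0, 0, 0, 0, 1], [-0.014, 0.0386, 0, 0, 0, 0, 1]]])

```text
time: 11.47
tool_pos: [0.4883, -0.0986, 0.1934]
tcp_rot: [0.217, -3.13, 0.008]
wrist_force: [-4.7, -10.1, -3.2]
width: 0.256
```

```bash
python3 look.py i; python3 -c "
from h import *
print(W(-.06*np.cos(.698),.06*np.sin(.698),.2))"
```

```text
11.4667 [ 0.4882552  -0.09855992  0.19335315] [ -4.7  -10.1   -3.22] 0.2564923306398566
press frame -0.048224583316466035 0.03557023990322117 yaw [-0.1381618   0.9903967  -0.00506906]
[ 0.49006931 -0.09528148  0.2       ]
```

View pics/i.png

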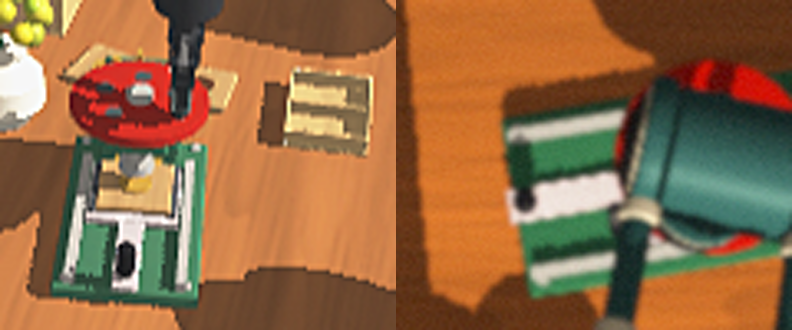

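Radius is right (59.9 mm) and forces are modest. Continuing.

>>> apply_moves(plan=[[[-0.0035, 0.0039, 0, 0, 0, 0, 1], [-0.0074, 0.0074, 0, 0, 0, 0, 1], [-0.0115, 0.0106, 0, 0, 0, 0, 1], [-0.016, 0.0134, 0, 0, 0, 0, 1], [-0.0206, 0.0158, 0, 0, 0, 0, 1], [-0.0254, 0.0178, 0, 0, 0, 0, 1], [-0.0304, 0.0194, 0, 0, 0, 0, 1], [-0.0355, 0.0205, 0, 0, 0, 0, 1]]])

```text
time: 12.23
tool_pos: [0.518, -0.0718, 0.1933]
tcp_rot: [0.217, -3.124, 0.002]
wrist_force: [-14.1, -4.4, 3.0]
width: 0.259
```

>>> apply_moves(plan=[[[-0.0052, 0.0007, 0, 0, 0, 0, 1], [-0.0104, 0.0009, 0, 0, 0, 0, 1], [-0.0156, 0.0007, 0, 0, 0, 0, 1], [-0.0208, 0.0, 0, 0, 0, 0, 1], [-0.0259, -0.0011, 0, 0, 0, 0, 1], [-0.0309, -0.0027, 0, 0, 0, 0, 1], [-0.0358, -0.0047, 0, 0, 0, 0, 1], [-0.0404, -0.0071, 0, 0, 0, 0, 1]]])

```text
time: 12.9
tool_pos: [0.5583, -0.0699, 0.1933]
tcp_rot: [0.216, -3.123, -0.008]
wrist_force: [-15.5, 5.7, 5.5]
width: 0.253
```

```bash
python3 look.py j
```

```text
12.9 [ 0.55829713 -0.06989273  0.19329178] [-15.53   5.69   5.54] 0.25303976773667114
press frame 0.025150940534381168 0.05410971427813665 yaw [-0.13756331  0.9904742   0.00609845]
```

View pics/j.png

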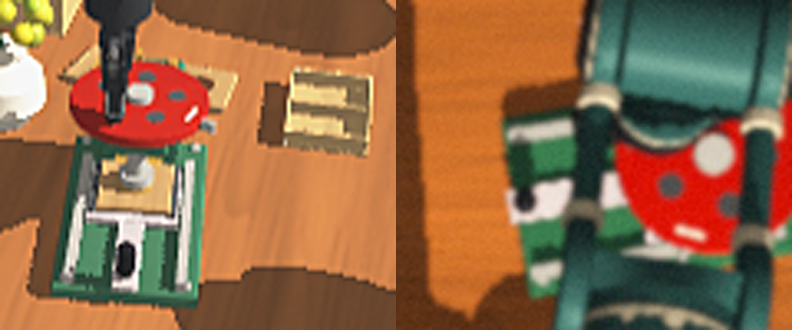

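>>> apply_moves(plan=[[[-0.0044, -0.0028, 0, 0, 0, 0, 1], [-0.0086, -0.006, 0, 0, 0, 0, 1], [-0.0124, -0.0095, 0, 0, 0, 0, 1], [-0.016, -0.0134, 0, 0, 0, 0, 1], [-0.0191, -0.0175, 0, 0, 0, 0, 1], [-0.022, -0.022, 0, 0, 0, 0, 1], [-0.0244, -0.0266, 0, 0, 0, 0, 1], [-0.0264, -0.0314, 0, 0, 0, 0, 1]]], force=80)

```text
time: 13.67
tool_pos: [0.5885, -0.091, 0.1934]
tcp_rot: [0.216, -3.123, -0.026]
wrist_force: [-15.7, 24.7, 7.2]
width: 0.251
```

>>> apply_moves(plan=[[[-0.0016, -0.005, 0, 0, 0, 0, 1], [-0.0027, -0.0101, 0, 0, 0, 0, 1], [-0.0034, -0.0153, 0, 0, 0, 0, 1], [-0.0036, -0.0205, 0, 0, 0, 0, 1], [-0.0034, -0.0258, 0, 0, 0, 0, 1], [-0.0027, -0.0309, 0, 0, 0, 0, 1], [-0.0016, -0.0361, 0, 0, 0, 0, 1], [0, -0.041, 0, 0, 0, 0, 1]]])

```text
time: 14.33
tool_pos: [0.6006, -0.1334, 0.1935]
tcp_rot: [-0.217, 3.131, 0.018]
wrist_force: [4.5, 16.2, -4.4]
width: 0.253
```

```bash
python3 look.py k
```

```text
14.3333 [ 0.60057422 -0.13343397  0.19349677] [ 4.48 16.16 -4.35] 0.25293523111723937
press frame 0.05807881466682549 -0.014742280061015725 yaw [-0.13821528  0.9903409   0.01102006]
```

View pics/k.png

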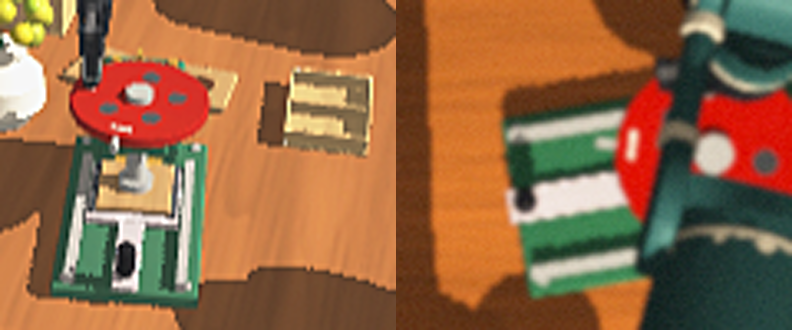

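Past half a turn: the wheel is at about 194°, the ram is down, and the white mark faces the carriage. Continuing.

>>> apply_moves(plan=[[[0.002, -0.0048, 0, 0, 0, 0, 1], [0.0044, -0.0095, 0, 0, 0, 0, 1], [0.0072, -0.0139, 0, 0, 0, 0, 1], [0.0104, -0.018, 0, 0, 0, 0, 1], [0.014, -0.0219, 0, 0, 0, 0, 1], [0.0178, -0.0254, 0, 0, 0, 0, 1], [0.022, -0.0286, 0, 0, 0, 0, 1], [0.0264, -0.0314, 0, 0, 0, 0, 1]]])

```text
time: 15.1
tool_pos: [0.5797, -0.1731, 0.1935]
tcp_rot: [-0.216, 3.129, 0.005]
wrist_force: [7.5, 6.7, -8.0]
width: 0.25
```

>>> apply_moves(plan=[[[0.0046, -0.0024, 0, 0, 0, 0, 1], [0.0095, -0.0044, 0, 0, 0, 0, 1], [0.0145, -0.006, 0, 0, 0, 0, 1], [0.0196, -0.0071, 0, 0, 0, 0, 1], [0.0248, -0.0078, 0, 0, 0, 0, 1], [0.03, -0.008, 0, 0, 0, 0, 1], [0.0352, -0.0078, 0, 0, 0, 0, 1], [0.0404, -0.0071, 0, 0, 0, 0, 1]]])

```text
time: 15.77
tool_pos: [0.5407, -0.1873, 0.1935]
tcp_rot: [-0.216, 3.129, 0.0]
wrist_force: [8.2, 1.1, -8.8]
width: 0.25
```

```bash
python3 look.py l; python3 circ.py 280 1 4; python3 circ.py 312 2 2;python3 circ.py 328 3 1
```

```text
15.7667 [ 0.54065771 -0.18733368  0.19348609] [ 8.2   1.05 -8.77] 0.2501077904043095
press frame -0.008817783089652476 -0.059686819878806904 yaw [-1.37297559e-01  9.90529809e-01 -2.79370244e-04]
280.0 [[[0.0041, 0.0009, 0, 0, 0, 0, 1], [0.0081, 0.002, 0, 0, 0, 0, 1], [0.0121, 0.0035, 0, 0, 0, 0, 1], [0.0159, 0.0052, 0, 0, 0, 0, 1], [0.0196, 0.0071, 0, 0, 0, 0, 1], [0.0231, 0.0093, 0, 0, 0, 0, 1], [0.0265, 0.0118, 0, 0, 0, 0, 1], [0.0297, 0.0145, 0, 0, 0, 0, 1]]]
312.0 [[[0.0015, 0.0014, 0, 0, 0, 0, 1], [0.003, 0.0029, 0, 0, 0, 0, 1], [0.0044, 0.0044, 0, 0, 0, 0, 1], [0.0058, 0.006, 0, 0, 0, 0, 1], [0.0071, 0.0076, 0, 0, 0, 0, 1], [0.0084, 0.0093, 0, 0, 0, 0, 1], [0.0096, 0.011, 0, 0, 0, 0, 1], [0.0107, 0.0128, 0, 0, 0, 0, 1]]]
328.0 [[[0.0011, 0.0018, 0, 0, 0, 0, 1], [0.0021, 0.0036, 0, 0, 0, 0, 1], [0.003, 0.0055, 0, 0, 0, 0, 1], [0.0039, 0.0074, 0, 0, 0, 0, 1], [0.0047, 0.0093, 0, 0, 0, 0, 1], [0.0055, 0.0113, 0, 0, 0, 0, 1], [0.0062, 0.0133, 0, 0, 0, 0, 1], [0.0068, 0.0153, 0, 0, 0, 0, 1]]]
328.0 [[[0.0005, 0.0009, 0, 0, 0, 0, 1], [0.0011, 0.0018, 0, 0, 0, 0, 1], [0.0016, 0.0027, 0, 0, 0, 0, 1], [0.0021, 0.0036, 0, 0, 0, 0, 1], [0.0026, 0.0046, 0, 0, 0, 0, 1], [0.003, 0.0055, 0, 0, 0, 0, 1], [0.0035, 0.0064, 0, 0, 0, 0, 1], [0.0039, 0.0074, 0, 0, 0, 0, 1]]]
336.0 [[[0.0004, 0.001, 0, 0, 0, 0, 1], [0.0008, 0.0019, 0, 0, 0, 0, 1], [0.0012, 0.0029, 0, 0, 0, 0, 1], [0.0016, 0.0039, 0, 0, 0, 0, 1], [0.0019, 0.0049, 0, 0, 0, 0, 1], [0.0023, 0.0059, 0, 0, 0, 0, 1], [0.0026, 0.0069, 0, 0, 0, 0, 1], [0.0029, 0.0079, 0, 0, 0, 0, 1]]]
344.0 [[[0.0003, 0.001, 0, 0, 0, 0, 1], [0.0005, 0.002, 0, 0, 0, 0, 1], [0.0008, 0.003, 0, 0, 0, 0, 1], [0.001, 0.0041, 0, 0, 0, 0, 1], [0.0012, 0.0051, 0, 0, 0, 0, 1], [0.0014, 0.0061, 0, 0, 0, 0, 1], [0.0016, 0.0072, 0, 0, 0, 0, 1], [0.0017, 0.0082, 0, 0, 0, 0, 1]]]
```

View pics/l.png

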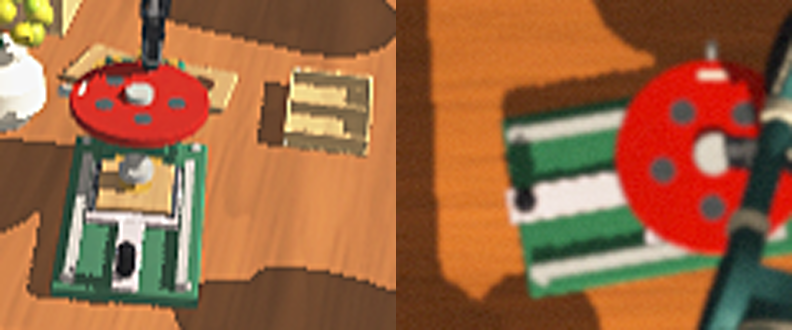

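>>> apply_moves(plan=[[[0.0041, 0.0009, 0, 0, 0, 0, 1], [0.0081, 0.002, 0, 0, 0, 0, 1], [0.0121, 0.0035, 0, 0, 0, 0, 1], [0.0159, 0.0052, 0, 0, 0, 0, 1], [0.0196, 0.0071, 0, 0, 0, 0, 1], [0.0231, 0.0093, 0, 0, 0, 0, 1], [0.0265, 0.0118, 0, 0, 0, 0, 1], [0.0297, 0.0145, 0, 0, 0, 0, 1]]])

```text
time: 16.53
tool_pos: [0.5088, -0.178, 0.1935]
tcp_rot: [-0.216, 3.13, -0.003]
wrist_force: [7.3, -2.1, -10.5]
width: 0.252
```

>>> apply_moves(plan=[[[0.0015, 0.0014, 0, 0, 0, 0, 1], [0.003, 0.0029, 0, 0, 0, 0, 1], [0.0044, 0.0044, 0, 0, 0, 0, 1], [0.0058, 0.006, 0, 0, 0, 0, 1], [0.0071, 0.0076, 0, 0, 0, 0, 1], [0.0084, 0.0093, 0, 0, 0, 0, 1], [0.0096, 0.011, 0, 0, 0, 0, 1], [0.0107, 0.0128, 0, 0, 0, 0, 1]]])

```text
time: 17.2
tool_pos: [0.4961, -0.1672, 0.1935]
tcp_rot: [-0.216, 3.131, -0.004]
wrist_force: [5.9, -3.7, -9.0]
width: 0.251
```

>>> apply_moves(plan=[[[0.0005, 0.0009, 0, 0, 0, 0, 1], [0.0011, 0.0018, 0, 0, 0, 0, 1], [0.0016, 0.0027, 0, 0, 0, 0, 1], [0.0021, 0.0036, 0, 0, 0, 0, 1], [0.0026, 0.0046, 0, 0, 0, 0, 1], [0.003, 0.0055, 0, 0, 0, 0, 1], [0.0035, 0.0064, 0, 0, 0, 0, 1], [0.0039, 0.0074, 0, 0, 0, 0, 1]]])

```text
time: 17.87
tool_pos: [0.491, -0.1607, 0.1935]
tcp_rot: [-0.217, 3.131, -0.004]
wrist_force: [4.0, -4.1, -8.4]
width: 0.249
```

>>> apply_moves(plan=[[[0.0004, 0.001, 0, 0, 0, 0, 1], [0.0008, 0.0019, 0, 0, 0, 0, 1], [0.0012, 0.0029, 0, 0, 0, 0, 1], [0.0016, 0.0039, 0, 0, 0, 0, 1], [0.0019, 0.0049, 0, 0, 0, 0, 1], [0.0023, 0.0059, 0, 0, 0, 0, 1], [0.0026, 0.0069, 0, 0, 0, 0, 1], [0.0029, 0.0079, 0, 0, 0, 0, 1]]])

```text
time: 18.53
tool_pos: [0.4869, -0.1535, 0.1935]
tcp_rot: [-0.217, 3.131, -0.005]
wrist_force: [4.5, -4.8, -9.7]
width: 0.25
```

```bash
python3 look.py m
```

```text
18.5333 [ 0.48690547 -0.15346561  0.19349728] [ 4.55 -4.77 -9.73] 0.25032888905178496
press frame -0.057276993977325684 -0.018600879951712536 yaw [-0.13775668  0.99045995 -0.00348953]
```

View pics/m.png

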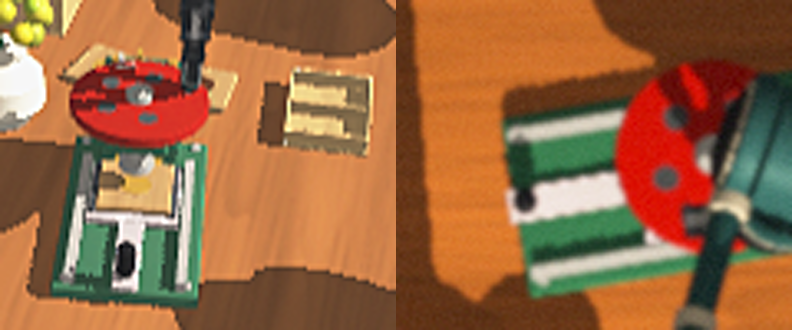

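>>> apply_moves(plan=[[[0.0003, 0.001, 0, 0, 0, 0, 1], [0.0005, 0.002, 0, 0, 0, 0, 1], [0.0008, 0.003, 0, 0, 0, 0, 1], [0.001, 0.0041, 0, 0, 0, 0, 1], [0.0012, 0.0051, 0, 0, 0, 0, 1], [0.0014, 0.0061, 0, 0, 0, 0, 1], [0.0016, 0.0072, 0, 0, 0, 0, 1], [0.0017, 0.0082, 0, 0, 0, 0, 1]]])

```text
time: 19.3
tool_pos: [0.4838, -0.1458, 0.1935]
tcp_rot: [-0.217, 3.132, -0.006]
wrist_force: [3.8, -5.4, -8.9]
width: 0.25
```

```bash
python3 circ.py 352 1 .5; cat > st.py <<'E'
from h import *
s=readout.read_state()
d=s['tool_pos'][:2]-AX;c,q=np.cos(YAW),np.sin(YAW);f=s['wrist_force']
x,y=c*d[0]+q*d[1],-q*d[0]+c*d[1]
print(s['time'],"press xy",x,y,"deg",np.degrees(np.arctan2(y,-x)),"f press",c*f[0]+q*f[1],-q*f[0]+c*f[1],"fz",f[2],s['width'],s['joint_torque'].round(2))
E
python3 st.py
```

```text
352.0 [[[0.0001, 0.0005, 0, 0, 0, 0, 1], [0.0001, 0.001, 0, 0, 0, 0, 1], [0.0002, 0.0016, 0, 0, 0, 0, 1], [0.0003, 0.0021, 0, 0, 0, 0, 1], [0.0003, 0.0026, 0, 0, 0, 0, 1], [0.0004, 0.0031, 0, 0, 0, 0, 1], [0.0004, 0.0036, 0, 0, 0, 0, 1], [0.0004, 0.0042, 0, 0, 0, 0, 1]]]
19.3 press xy -0.059244769212266214 -0.010627023611256078 deg -10.169277477849313 f press 2.98500060543311 -5.86550264429488 fz -8.872437182271083 0.249647511488519 [  2.04 -37.66 -36.93   1.05   1.71  -0.04]
```

>>> apply_moves(plan=[[[0.0001, 0.0005, 0, 0, 0, 0, 1], [0.0001, 0.001, 0, 0, 0, 0, 1], [0.0002, 0.0016, 0, 0, 0, 0, 1], [0.0003, 0.0021, 0, 0, 0, 0, 1], [0.0003, 0.0026, 0, 0, 0, 0, 1], [0.0004, 0.0031, 0, 0, 0, 0, 1], [0.0004, 0.0036, 0, 0, 0, 0, 1], [0.0004, 0.0042, 0, 0, 0, 0, 1]]])

```text
time: 19.97
tool_pos: [0.4831, -0.1434, 0.1935]
tcp_rot: [-0.217, 3.132, -0.011]
wrist_force: [4.2, -11.7, -10.8]
width: 0.25
```

```bash
python3 st.py
```

```text
19.9667 press xy -0.059591961028707945 -0.008109354816944098 deg -7.749287157467834 f press 2.508256155319857 -12.187258433836035 fz -10.780495988501306 0.25045662090523296 [  5.15 -38.5  -36.43   2.89   2.74  -0.04]
```

Contact with the dog has begun: 12 N at about -7.6°, as expected. Continuing slowly.

>>> apply_moves(plan=[[[0, 0.0005, 0, 0, 0, 0, 1], [0.0001, 0.001, 0, 0, 0, 0, 1], [0.0001, 0.0015, 0, 0, 0, 0, 1], [0.0001, 0.002, 0, 0, 0, 0, 1], [0.0001, 0.0025, 0, 0, 0, 0, 1], [0.0002, 0.003, 0, 0, 0, 0, 1], [0.0002, 0.0034, 0, 0, 0, 0, 1], [0.0002, 0.0034, 0, 0, 0, 0, 1]]])

```text
time: 20.63
tool_pos: [0.4826, -0.1412, 0.1935]
tcp_rot: [-0.217, 3.131, -0.014]
wrist_force: [4.2, -14.8, -12.2]
width: 0.249
```

```bash
python3 st.py
```

```text
20.6333 press xy -0.05983435124615656 -0.005846117992252497 deg -5.580374441312802 f press 2.066288077668291 -15.202240891016396 fz -12.171198663960093 0.2494052522726371 [ 6.200e+00 -3.860e+01 -3.629e+01  3.440e+00  2.960e+00 -3.000e-02]
```

>>> apply_moves(plan=[[[0, 0.0004, 0, 0, 0, 0, 1], [0, 0.0008, 0, 0, 0, 0, 1], [0, 0.0012, 0, 0, 0, 0, 1], [0.0001, 0.0016, 0, 0, 0, 0, 1], [0.0001, 0.002, 0, 0, 0, 0, 1], [0.0001, 0.0024, 0, 0, 0, 0, 1], [0.0001, 0.0025, 0, 0, 0, 0, 1], [0.0001, 0.0025, 0, 0, 0, 0, 1]]])

```text
time: 21.3
tool_pos: [0.482, -0.1388, 0.1935]
tcp_rot: [-0.217, 3.132, -0.014]
wrist_force: [4.4, -13.9, -10.9]
width: 0.246
```

```bash
python3 st.py
```

```text
21.3 press xy -0.060050413829083105 -0.003345222158770658 deg -3.1884745363549487 f press 2.3827073242030687 -14.412505191419077 fz -10.920254973077133 0.24551766969409008 [ 6.310e+00 -3.838e+01 -3.635e+01  3.530e+00  2.870e+00 -3.000e-02]
```

>>> apply_moves(plan=[[[0, 0.0003, 0, 0, 0, 0, 1], [0, 0.0006, 0, 0, 0, 0, 1], [0, 0.0009, 0, 0, 0, 0, 1], [0, 0.0012, 0, 0, 0, 0, 1], [0, 0.0015, 0, 0, 0, 0, 1], [0, 0.0015, 0, 0, 0, 0, 1], [0, 0.0015, 0, 0, 0, 0, 1], [0, 0.0015, 0, 0, 0, 0, 1]]])

```text
time: 21.97
tool_pos: [0.4818, -0.1372, 0.1935]
tcp_rot: [-0.217, 3.132, -0.014]
wrist_force: [4.0, -13.3, -11.1]
width: 0.254
```

```bash
python3 st.py
```

```text
21.9667 press xy -0.06007293418560025 -0.0017618038471794648 deg -1.679874637059295 f press 2.120946655640042 -13.77277728364778 fz -11.055123166181978 0.2536640510308575 [ 6.200e+00 -3.817e+01 -3.641e+01  3.480e+00  2.750e+00 -3.000e-02]
```

Remaining about 1.3 mm. Using 0.6 mm steps.

>>> apply_moves(plan=[[[0, 0.0002, 0, 0, 0, 0, 1], [0, 0.0004, 0, 0, 0, 0, 1], [0, 0.0006, 0, 0, 0, 0, 1], [0, 0.0008, 0, 0, 0, 0, 1], [0, 0.0008, 0, 0, 0, 0, 1], [0, 0.0008, 0, 0, 0, 0, 1], [0, 0.0008, 0, 0, 0, 0, 1], [0, 0.0008, 0, 0, 0, 0, 1]]])

```text
time: 22.63
tool_pos: [0.4816, -0.1365, 0.1935]
tcp_rot: [-0.217, 3.132, -0.015]
wrist_force: [4.0, -14.9, -11.9]
width: 0.249
```

>>> apply_moves(plan=[[[0, 0.0002, 0, 0, 0, 0, 1], [0, 0.0004, 0, 0, 0, 0, 1], [0, 0.0006, 0, 0, 0, 0, 1], [0, 0.0006, 0, 0, 0, 0, 1], [0, 0.0006, 0, 0, 0, 0, 1], [0, 0.0006, 0, 0, 0, 0, 1], [0, 0.0006, 0, 0, 0, 0, 1], [0, 0.0006, 0, 0, 0, 0, 1]]])

```text
time: 23.3
tool_pos: [0.4816, -0.136, 0.1935]
tcp_rot: [-0.217, 3.132, -0.015]
wrist_force: [4.6, -14.7, -11.2]
width: 0.257
```

```bash
python3 st.py
```

```text
23.3 press xy -0.060106292757443884 -0.000538552138128626 deg -0.5133562135346119 f press 2.463088056203778 -15.170619313469949 fz -11.167136303639953 0.25667084344543084 [ 6.510e+00 -3.817e+01 -3.639e+01  3.670e+00  2.800e+00 -3.000e-02]
```

>>> apply_moves(plan=[[[0, 0.0002, 0, 0, 0, 0, 1], [0, 0.0004, 0, 0, 0, 0, 1], [0, 0.0006, 0, 0, 0, 0, 1], [0, 0.0006, 0, 0, 0, 0, 1], [0, 0.0006, 0, 0, 0, 0, 1], [0, 0.0006, 0, 0, 0, 0, 1], [0, 0.0006, 0, 0, 0, 0, 1], [0, 0.0006, 0, 0, 0, 0, 1]]])

```text
time: 23.97
tool_pos: [0.4815, -0.1356, 0.1935]
tcp_rot: [-0.217, 3.132, -0.015]
wrist_force: [5.2, -14.8, -10.4]
width: 0.251
```

>>> apply_moves(plan=[[[0, 0.0002, 0, 0, 0, 0, 1], [0, 0.0004, 0, 0, 0, 0, 1], [0, 0.0006, 0, 0, 0, 0, 1], [0, 0.0006, 0, 0, 0, 0, 1], [0, 0.0006, 0, 0, 0, 0, 1], [0, 0.0006, 0, 0, 0, 0, 1], [0, 0.0006, 0, 0, 0, 0, 1], [0, 0.0006, 0, 0, 0, 0, 1]]])

```text
time: 24.63
tool_pos: [0.4815, -0.1356, 0.1935]
tcp_rot: [-0.217, 3.132, -0.017]
wrist_force: [5.2, -17.2, -12.1]
width: 0.247
```

```bash
python3 st.py
```

```text
24.6333 press xy -0.06009879723831986 -0.00010590007441962576 deg -0.1009607731471154 f press 2.7189517413055584 -17.7396074202736 fz -12.065497404224839 0.2474553336704039 [  7.64 -38.47 -36.23   4.34   3.13  -0.04]
```

The wheel is solid now: no motion, with force rising about 4 N/mm. I'll build up to about 25 N.

>>> apply_moves(plan=[[[0, 0.0002, 0, 0, 0, 0, 1], [0, 0.0004, 0, 0, 0, 0, 1], [0, 0.0006, 0, 0, 0, 0, 1], [0, 0.0008, 0, 0, 0, 0, 1], [0, 0.0008, 0, 0, 0, 0, 1], [0, 0.0008, 0, 0, 0, 0, 1], [0, 0.0008, 0, 0, 0, 0, 1], [0, 0.0008, 0, 0, 0, 0, 1]]])

```text
time: 25.3
tool_pos: [0.4815, -0.1355, 0.1935]
tcp_rot: [-0.218, 3.131, -0.019]
wrist_force: [6.3, -20.1, -12.6]
width: 0.252
```

```bash
python3 st.py
```

```text
25.3 press xy -0.06011804408859623 -2.2126125839622493e-05 deg -0.02108740544646434 f press 3.370266107794925 -20.77928530834432 fz -12.639852110930375 0.2520284490583806 [  8.74 -38.78 -36.07   4.99   3.46  -0.04]
```

>>> apply_moves(plan=[[[0, 0.0002, 0, 0, 0, 0, 1], [0, 0.0004, 0, 0, 0, 0, 1], [0, 0.0006, 0, 0, 0, 0, 1], [0, 0.0008, 0, 0, 0, 0, 1], [0, 0.001, 0, 0, 0, 0, 1], [0, 0.001, 0, 0, 0, 0, 1], [0, 0.001, 0, 0, 0, 0, 1], [0, 0.001, 0, 0, 0, 0, 1]]])

```text
time: 25.97
tool_pos: [0.4815, -0.1354, 0.1935]
tcp_rot: [-0.218, 3.131, -0.022]
wrist_force: [5.9, -23.0, -12.5]
width: 0.249
```

```bash
python3 st.py
```

```text
25.9667 press xy -0.060107669292247215 7.700619657712883e-05 deg 0.0734037386290627 f press 2.566166046741574 -23.571718987899704 fz -12.477389100866091 0.24943769717498315 [ 10.13 -39.18 -35.87   5.81   3.87  -0.05]
```

>>> apply_moves(plan=[[[0, 0.0002, 0, 0, 0, 0, 1], [0, 0.0004, 0, 0, 0, 0, 1], [0, 0.0005, 0, 0, 0, 0, 1], [0, 0.0005, 0, 0, 0, 0, 1], [0, 0.0005, 0, 0, 0, 0, 1], [0, 0.0005, 0, 0, 0, 0, 1], [0, 0.0005, 0, 0, 0, 0, 1], [0, 0.0005, 0, 0, 0, 0, 1]]])

```text
time: 26.63
tool_pos: [0.4815, -0.1354, 0.1935]
tcp_rot: [-0.218, 3.131, -0.023]
wrist_force: [5.3, -24.7, -14.3]
width: 0.246
```

```bash
python3 st.py
```

```text
26.6333 press xy -0.06011510490465162 9.782966784493453e-05 deg 0.09324149295580712 f press 1.7947159049947992 -25.163090649980827 fz -14.304769998365487 0.24573665510480236 [ 10.81 -39.37 -35.77   6.21   4.07  -0.05]
```

25.2 N at the knob with the wheel solid. It was above 20 N for more than 1 s. I'll unload gently before letting go.

>>> apply_moves(plan=[[[0, -0.001, 0, 0, 0, 0, 1], [0, -0.002, 0, 0, 0, 0, 1], [0, -0.003, 0, 0, 0, 0, 1], [0, -0.004, 0, 0, 0, 0, 1], [0, -0.005, 0, 0, 0, 0, 1], [0, -0.006, 0, 0, 0, 0, 1], [0, -0.0065, 0, 0, 0, 0, 1], [0, -0.0065, 0, 0, 0, 0, 1]]])

```text
time: 27.3
tool_pos: [0.4815, -0.1359, 0.1935]
tcp_rot: [-0.216, 3.133, -0.005]
wrist_force: [3.6, -5.8, -7.1]
width: 0.249
```

```bash
python3 st.py
```

```text
27.3 press xy -0.06015403856185237 -0.0004024288869044889 deg -0.3833014931244087 f press 2.6987878345383676 -6.267896854469008 fz -7.1308598058260815 0.24894597017155273 [ 1.920e+00 -3.681e+01 -3.699e+01  1.050e+00  1.510e+00 -2.000e-02]
```

>>> apply_moves(plan=[[[0, -0.0006, 0, 0, 0, 0, 1], [0, -0.001, 0, 0, 0, 0, 1], [0, -0.001, 0, 0, 0, 0, 0.5], [0, -0.001, 0, 0, 0, 0, 0], [0, -0.001, 0, 0, 0, 0, -0.1], [0, -0.001, 0, 0, 0, 0, -0.2], [0, -0.001, -0.02, 0, 0, 0, -0.2], [0, -0.001, -0.06, 0, 0, 0, -0.2]]])

```text
time: 27.97
tool_pos: [0.4774, -0.1337, 0.249]
tcp_rot: [0.217, -3.124, -0.007]
wrist_force: [0.5, -0.4, -0.3]
width: 0.597
```

```bash
python3 look.py n;  python3 - <<'E'
from h import *
s=readout.read_state();print(rowfor(s['tool_pos'],s['tcp_rot'],[.5194,.0311,.252],down(YAW)))
E
```

```text
27.9667 [ 0.47738647 -0.13367587  0.24900132] [ 0.47 -0.39 -0.35] 0.5967352518893629
press frame -0.06392041270191066 0.0023301954611921393 yaw [-0.13801006  0.9904168   0.00527191]
[-0.0572  0.1609  0.0086 -0.0016  0.0034 -0.0008]
```

View pics/n.png

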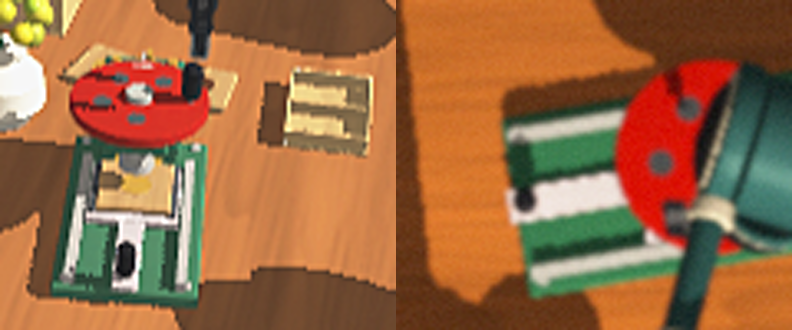

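Released. The knob is back at its start position in the side view, with the wheel seated. Moving to the handle.

>>> apply_moves(plan=[[[-0.011, 0.031, -0.004, 0, 0, 0, -0.2], [-0.022, 0.062, -0.004, 0, 0, 0, -0.2], [-0.033, 0.093, -0.004, 0, 0, 0, -0.2], [-0.044, 0.124, -0.004, 0, 0, 0, -0.2], [-0.055, 0.155, -0.004, 0, 0, 0, -0.2], [-0.0575, 0.161, -0.004, 0, 0, 0, -0.2], [-0.0575, 0.161, -0.004, 0, 0, 0, -0.2], [-0.0575, 0.161, -0.004, 0, 0, 0, -0.2]]])

```text
time: 28.73
tool_pos: [0.5158, 0.0322, 0.2577]
tcp_rot: [-0.22, 3.134, -0.001]
wrist_force: [0.6, -1.4, 0.2]
width: 0.596
```

```bash
python3 look.py o;  python3 - <<'E'
from h import *
s=readout.read_state();print(rowfor(s['tool_pos'],s['tcp_rot'],[.5194,.0311,.055],down(YAW)))
E
```

```text
28.7333 [0.51577213 0.03221695 0.25765307] [ 0.59 -1.42  0.23] 0.5961812063673981
press frame -0.0026022253162725634 0.16118223284225067 yaw [-1.39507427e-01  9.90220754e-01 -7.32827994e-04]
[-3.700e-03 -5.000e-04  2.025e-01 -2.000e-04 -0.000e+00 -1.100e-03]
```

View pics/o.png

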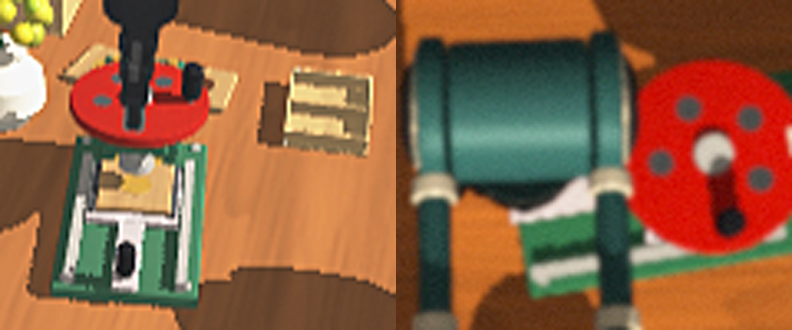

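>>> apply_moves(plan=[[[-0.0037, 0, 0.038, 0, 0, 0, -0.2], [-0.0037, 0, 0.076, 0, 0, 0, -0.2], [-0.0037, 0, 0.114, 0, 0, 0, -0.2], [-0.0037, 0, 0.15, 0, 0, 0, -0.2], [-0.0037, 0, 0.18, 0, 0, 0, -0.2], [-0.0037, 0, 0.2, 0, 0, 0, -0.2], [-0.0037, 0, 0.202, 0, 0, 0, -0.2], [-0.0037, 0, 0.202, 0, 0, 0, -0.2]]])

```text
time: 29.5
tool_pos: [0.518, 0.0314, 0.054]
tcp_rot: [0.214, -3.131, -0.0]
wrist_force: [0.3, 0.8, 0.2]
width: 0.601
```

>>> apply_moves(plan=[[[0, 0, 0, 0, 0, 0, 0.2], [0, 0, 0, 0, 0, 0, 0.4], [0, 0, 0, 0, 0, 0, 0.5], [0, 0, 0, 0, 0, 0, 1], [0, 0, 0, 0, 0, 0, 1], [0, 0, 0, 0, 0, 0, 1], [0, 0, 0, 0, 0, 0, 1], [0, 0, 0, 0, 0, 0, 1]]], force=30)

```text
time: 30.17
tool_pos: [0.5216, 0.0323, 0.0577]
tcp_rot: [-0.218, 3.13, -0.002]
wrist_force: [-0.7, -2.1, 6.1]
width: 0.237
```

```bash
python3 st.py
```

```text
30.1667 press xy 0.0031584676624265597 0.1604345209631585 deg 91.12783390784186 f press -0.9830025471194527 -1.9654257241203799 fz 6.127705062728323 0.23658980094717394 [ 1.420e+00 -3.525e+01 -2.745e+01  7.100e-01 -1.800e-01 -1.000e-02]
```

>>> apply_moves(plan=[[[0, 0.006, 0, 0, 0, 0, 1], [0, 0.015, 0, 0, 0, 0, 1], [0, 0.025, 0, 0, 0, 0, 1], [0, 0.035, 0, 0, 0, 0, 1], [0, 0.045, 0, 0, 0, 0, 1], [0, 0.055, 0, 0, 0, 0, 1], [0, 0.063, 0, 0, 0, 0, 1], [0, 0.07, 0, 0, 0, 0, 1]]])

```text
time: 30.83
tool_pos: [0.5114, 0.1022, 0.0577]
tcp_rot: [-0.218, 3.131, -0.001]
wrist_force: [-1.2, -2.9, 9.2]
width: 0.238
```

```bash
python3 st.py
```

```text
30.8333 press xy 0.002854674617294741 0.23109209249779644 deg 90.7077372785661 f press -1.5966250843147416 -2.7424790686291254 fz 9.235513688718031 0.2379399258951328 [  1.08 -34.69 -27.82   0.94  -0.73  -0.17]
```

>>> apply_moves(plan=[[[0, 0.006, 0, 0, 0, 0, 1], [0, 0.012, 0, 0, 0, 0, 1], [0, 0.018, 0, 0, 0, 0, 1], [0, 0.024, 0, 0, 0, 0, 1], [0, 0.03, 0, 0, 0, 0, 1], [0, 0.036, 0, 0, 0, 0, 1], [0, 0.041, 0, 0, 0, 0, 1], [0, 0.043, 0, 0, 0, 0, 1]]])

```text
time: 31.5
tool_pos: [0.5051, 0.145, 0.0576]
tcp_rot: [-0.218, 3.131, -0.001]
wrist_force: [-2.9, -4.3, 9.3]
width: 0.238
```

>>> apply_moves(plan=[[[0, 0.0004, 0, 0, 0, 0, 1], [0, 0.0008, 0, 0, 0, 0, 1], [0, 0.0012, 0, 0, 0, 0, 1], [0, 0.0016, 0, 0, 0, 0, 1], [0, 0.002, 0, 0, 0, 0, 1], [0, 0.0024, 0, 0, 0, 0, 1], [0, 0.0028, 0, 0, 0, 0, 1], [0, 0.003, 0, 0, 0, 0, 1]]])

```text
time: 32.17
tool_pos: [0.5047, 0.1474, 0.0576]
tcp_rot: [-0.218, 3.132, -0.001]
wrist_force: [-2.7, -2.8, 9.0]
width: 0.241
```

```bash
python3 st.py
```

```text
32.1667 press xy 0.002620348507638169 0.2768253794782048 deg 90.54232898317841 f press -3.036508872965126 -2.4321799343723223 fz 8.972431497574524 0.2411562705508346 [ 1.380e+00 -3.478e+01 -2.814e+01  7.400e-01 -1.050e+00 -2.000e-02]
```

>>> apply_moves(plan=[[[0, 0.0003, 0, 0, 0, 0, 1], [0, 0.0006, 0, 0, 0, 0, 1], [0, 0.0009, 0, 0, 0, 0, 1], [0, 0.0012, 0, 0, 0, 0, 1], [0, 0.0015, 0, 0, 0, 0, 1], [0, 0.0018, 0, 0, 0, 0, 1], [0, 0.002, 0, 0, 0, 0, 1], [0, 0.002, 0, 0, 0, 0, 1]]])

```text
time: 32.83
tool_pos: [0.5046, 0.1483, 0.0576]
tcp_rot: [-0.219, 3.131, -0.004]
wrist_force: [-2.5, -8.6, 9.7]
width: 0.242
```

```bash
python3 st.py
```

```text
32.8333 press xy 0.0026606989329620995 0.27772674095957206 deg 90.5488926100573 f press -3.6962736010934405 -8.209285226128374 fz 9.71673968079957 0.24232774761623127 [ 3.650e+00 -3.471e+01 -2.826e+01  1.830e+00 -1.170e+00 -1.000e-02]
```

The outer end stop is reached: 8 N, at about 118 mm. I'll relax the push, let go, lift and move clear.

>>> apply_moves(plan=[[[0, -0.0008, 0, 0, 0, 0, 1], [0, -0.0008, 0, 0, 0, 0, 0.4], [0, -0.0008, 0, 0, 0, 0, -0.1], [0, -0.0008, 0, 0, 0, 0, -0.2], [0, -0.0008, -0.02, 0, 0, 0, -0.2], [0, -0.0008, -0.06, 0, 0, 0, -0.2], [0, -0.0008, -0.1, 0, 0, 0, -0.2], [0, -0.0008, -0.14, 0, 0, 0, -0.2]]])

```text
time: 33.5
tool_pos: [0.5023, 0.1488, 0.1959]
tcp_rot: [0.217, -3.132, 0.0]
wrist_force: [0.5, -0.6, 0.4]
width: 0.6
```

>>> apply_moves(plan=[[[0.01, 0.035, -0.01, 0, 0, 0, -0.2], [0.02, 0.07, -0.02, 0, 0, 0, -0.2], [0.03, 0.105, -0.03, 0, 0, 0, -0.2], [0.04, 0.14, -0.04, 0, 0, 0, -0.2], [0.04, 0.16, -0.04, 0, 0, 0, -0.2], [0.04, 0.16, -0.04, 0, 0, 0, -0.2], [0.04, 0.16, -0.04, 0, 0, 0, -0.2], [0.04, 0.16, -0.04, 0, 0, 0, -0.2]]])

```text
time: 34.17
tool_pos: [0.4413, 0.3012, 0.2346]
tcp_rot: [0.218, -3.133, 0.002]
wrist_force: [0.5, 0.5, -0.1]
width: 0.602
```

```bash
python3 look.py p; python3 - <<'E'
from h import *
print(proj("side",[W(0,.278,.062),W(-.06,0,.2)]))
E
```

```text
34.1667 [0.44128611 0.30124546 0.23461663] [ 0.46  0.51 -0.08] 0.6020361635601459
press frame -0.03854159462516911 0.43800865194746136 yaw [-0.13848379  0.99036419 -0.00100685]
[[265.22963727 234.56242589]
 [288.2431362  159.48012544]]
```

View pics/p.png

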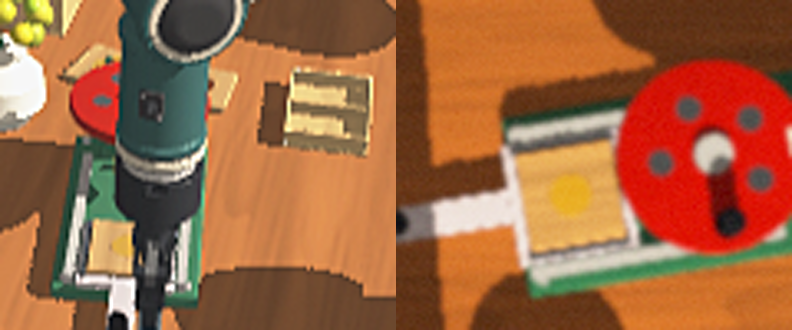

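View pics/p_side.png

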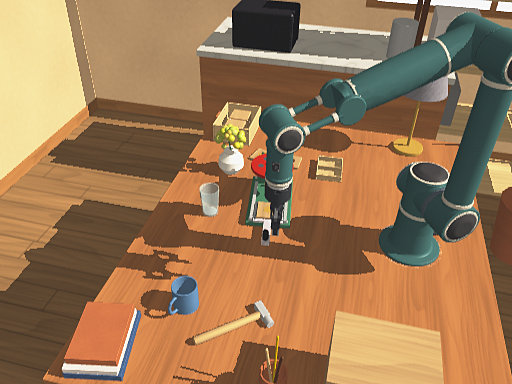

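View pics/p_top.png

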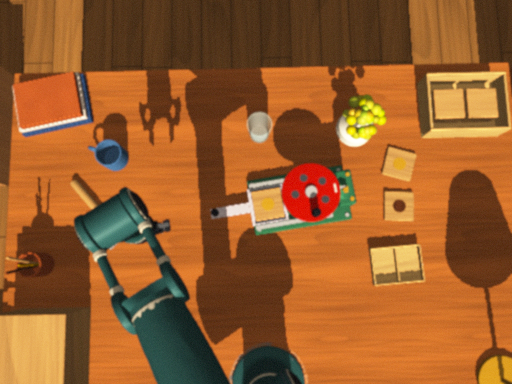

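The carriage is out, with the handle at top-view (215,212). The inlay sits in the coaster at (270,203), the knob is at (316,211) as at the start, and the bystanders haven't moved. One more check: wheel angle by image registration.

```bash
python3 - <<'E'
from h import *
def knob(f):
    im=cv2.imread(f).astype(float); g=im.sum(2)[200:221,305:328]; w=np.clip(150-g,0,None); yy,xx=np.mgrid[200:221,305:328]; return (w*xx).sum()/w.sum(),(w*yy).sum()/w.sum()
for f in("pics/top0.png","pics/p_top.png"):print(knob(f))
a,b=[cv2.warpPolar(cv2.imread(f)[...,1].astype(np.float32),(30,720),(310.7,191.7),30,0)[:,8:28] for f in("pics/top0.png","pics/p_top.png")]
print(cv2.phaseCorrelate(a.copy(),b.copy()),"deg/2")
s=readout.read_state();print(s['time'],s['joint_vel'].round(3),s['wrist_force'].round(1))
E
```

```text
(np.float64(314.71049085659286), np.float64(208.9106833493744))
(np.float64(314.66770810087036), np.float64(208.97478241463958))
((-0.005723078603452336, -0.0835049521542146), 0.7615805836518605) deg/2
34.2667 [-0.007  0.    -0.003  0.003 -0.001  0.001] [-0.7 -0.3 -0.1]
```

Wheel is within 0.1° of its start orientation, one whole turn on. Handing in.

```bash
python3 -c "
from workcell import bot
print(bot.finish_job())"
```

```text
the job is handed in; nothing more can be done
None
```

The job is done and handed in at about 34 s of the 72 s allowed; no verdict is reported.

- **Carriage home:** I slid it in by its handle until it touched the backstop. The wrist force was about 8 N, of which roughly 3 N was sliding friction.
- **Flywheel:** I turned it one full turn clockwise by the knob. The lug met the dog about 7.6° before the end, then came up solid. I seated it at 25.2 N on the knob, staying above 20 N for over 1 s, then eased off and let go.
- **Carriage out:** I drew it out to its end stop, about 118 mm by the tool position, with a force of about 8 N there. Then I released the handle and moved the arm clear.

**Last checks:**
- Image comparison puts the flywheel within about 0.1° of its starting orientation, one turn on.
- In the top view the inlay looks flush in the coaster, but I judged that only by eye.
- The bystanders look unmoved in both cameras.
- The wrist force is near zero.
- The force on the dog was inferred from the wrist force, not measured directly.
- None of these checks failed or disagreed.

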